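Seat the sample plate in its loading nest and close the keeper

TASK

Get the steel sample plate ready for spotting: with your fingertips push it flat against the back rail of the loading nest, slide it along the rail into the covered corner pocket until it is fully home against the end stop, and then swing the keeper arm fully across behind it. Only push things; the plate stays flat on the nest and must not be picked up, and everything standing round the nest is left where it is.

Things in the scene. Friction and masses are not known exactly. Their poses are not given: they have to be found in the camera images.
- nest: Black loading nest fixed to the bench: deck 10 mm high, x -88 to +20, y -205 to +20 mm. Origin: inner corner of the pocket (rail face, end-stop face) at bench height; +x across the track away from the robot, +y along the rail into the pocket (left). Aluminium back rail: face at x = 0, 12 mm thick, top at z 22, y -203 to +12. End stop: face at y = 0, top at z 24.
- pocket_mouth (a point): Middle of the pocket's mouth on the deck, at (-21, -40) mm in the nest's axes. The pocket lies between the rail and the near guide block (x -54 to -42, y -40 to 0, top 22 mm above the bench, round nose of radius 6 mm at its mouth end), 42 mm wide. A steel lip over y -10 to 0, 24 to 27 mm above the bench, covers its end, so the plate enters by sliding under it.
- home (a point): Where the centre of the plate's underside is when it is fully home, on the deck at (-20, -28) mm in the nest's axes; the plate's trailing short edge is then at y = -56, outside the pocket's mouth.
- plate: Loose steel sample plate with 4 x 6 round etched spots, 40 mm (its x) by 56 mm (its y) by 8 mm thick, about 0.14 kg, lying flat on the right part of the nest's deck, off the rail and turned up to 0.3 rad. Origin: centre of its underside, 10 mm above the bench on the deck; its y runs roughly along the rail. Home: long edge on the rail, leading short edge on the end stop.
- keeper (a joint): Angle of the keeper, a flat steel arm (14 mm wide, top 16 mm above the bench, 34 mm from pivot to tip) beside the track, held by 0.04 N m of friction. 0: parallel to the rail, pointing away from the pocket (nest -y); negative: further out (starts -0.5 to 0); 1.57 (its stop): across the track to nest +x, 1.5 mm behind the seated plate. Grows counter-clockwise from above.
- keeper_pivot (a point): Axis of the keeper's vertical pivot, at (-54, -64.5) mm in the nest's axes, on the deck.
- keeper_post (a point): Top centre of the keeper's upright black finger post: 10 mm diameter, from 16 to 44 mm above the bench, 27 mm from the pivot on the arm's centre line. Push it from the side.
- vial: Small capped vial, 12 mm diameter, 33 mm tall, standing on the nest's deck in front of the near guide block; leave alone. Origin: centre of its underside.
- syringe: Plastic syringe lying on the bench behind the rail, 26 x 117 x 17 mm, long along its y; leave alone. Origin: centre of its underside.
- timer: Bench timer, 64 x 64 x 20 mm, further back at the right; leave alone. Origin: centre of its underside.
- rack: Rack of vials, 64 x 120 x 37 mm, further back; leave alone. Origin: centre of its underside.

How it is judged (in metres and radians):
On the way, in this order (a step that is already met when the one before it is completed fails the run):
1. the plate lies flat against the back rail, still short of the pocket (x of plate in the frame of nest above -0.0235 m and angle between the y axis of plate and the y axis of nest, either way round below 0.07 rad and y of plate in the frame of nest below -0.072 m and z of plate in the frame of nest below 0.0125 m), for 0.2 s.
2. the plate is fully home in the corner pocket, the keeper still open (x of plate in the frame of nest between -0.0235 and -0.018 m and y of plate in the frame of nest between -0.0315 and -0.026 m and z of plate in the frame of nest between 0.008 and 0.0125 m and angle between the y axis of plate and the y axis of nest, either way round below 0.07 rad and value of joint keeper below 0.8 rad), for 0.2 s.
At the end, for the whole second after the job is handed in: The plate is at rest in the corner pocket, flat on the deck, within 3.5 mm of both the rail and the end stop and square to within 0.07 rad, and the keeper is closed behind it (beyond 1.45 rad). The plate was against the rail before the pocket and home before the keeper closed (x of plate in the frame of nest between -0.0235 and -0.018 m and y of plate in the frame of nest between -0.0315 and -0.026 m and z of plate in the frame of nest between 0.008 and 0.0125 m and angle between the y axis of plate and the y axis of nest, either way round below 0.07 rad and value of joint keeper above 1.45 rad and linear speed of plate below 0.01 m/s); the robot touches nothing.
It fails at once if the plate is lifted or tipped (z of plate in the frame of nest above 0.016 m or angle between plate's own z axis and vertical above 0.2 rad).
It fails at once if a bystander is disturbed (moved more than 20 mm, or the vial knocked over) (distance of any of vial, syringe, timer, rack from where it was at the start of the episode above 0.02 m or angle between vial's own z axis and vertical above 0.5 rad).
It also fails if it takes over 64 s, if anything falls off the work surface, if the arm or the gripper's body presses on something with over 40 N, if the wrist force passes 120 N, or if a joint passes its speed limit or range.

ROBOT

A 6-joint arm with a two-finger parallel gripper is mounted at the origin on a cart in front of the work surface, level with it; the furniture and walls round the work are solid. World frame = base frame: x ahead of the robot, y to its left, z up, the work surface at z = 0. Lengths are in m, angles in degrees, forces in N, time in s.
With the tool pointing down it reaches from about 0.375 to 0.9 m from the base axis. Payload 3.1 kg.
Tool frame: the origin (TCP) lies at the very end of the fingers, on their centre line; the grasp point (between the pads) lies 19 mm behind it; z points along the fingers, y is the line along which they close (so a half turn about z gives the same grasp; the last joint's range is limited). The gripper opens to 87 mm and grips with 3 to 60 N. Pads are 19 mm wide; open, the fingers measure 117 mm over their backs; the gripper's body (75 mm by 190 mm) begins 51 mm behind the grasp point.
Start: joints at [-82.076, 30.224, 82.088, -0, 67.689, -10.227], TCP at [0.195, -0.594, 0.223] pointing down, gripper open.
Joint ranges: [-176.69, 176.69], [-43.24, 126.21], [12.49, 139.97], [-82, 262], [0, 151.66], [-163.58, 163.58]. Speed limits (degrees/s): [159.86, 159.86, 180, 180, 180, 180].

INTERFACE

Orientations are given as [roll, pitch, yaw] about the fixed x, y, z axes, in that order (R = Rz(yaw) Ry(pitch) Rx(roll)).
In Python, from plant import bot, viewer, job_done gives the robot as it stands. The module is installed in compiled form; this text tells all that it offers.
- The arm moves only by the tool apply_moves, never from a script. Its argument "deltas" is a list of rows, each a list of 2 entries, a list of its own where there are three numbers: the shift along the world's x, y, z in units of 0.03 m (1.0 is 0.03 m), then the turn, a rotation vector about the world's x, y, z in units of 5 degrees (1.0 is 5 degrees). In form: [[[x, y, z], [rx, ry, rz]], ...]. A call has 1 to 10 rows; each row shifts and turns the commanded pose from where the row before left it; what a row does not reach is not made up. A row lasts 1/10 s, in which the tool goes at most 50 mm and 8.59 degrees, less where a joint would pass 70% of its speed; a pose out of reach is approached as far as the arm can. A call with a number of a shift or a turn outside -1 to 1 is refused whole. A call with a gripper value outside its range is refused whole. "hand" is the opening, from -1 (shut) to 1 (fully open), set as the call begins (left out, the last holds). The fingers move at their own pace and stop on an object; "newtons" is the grip in N (left out, the last holds). Time passes only in rows, so rows that do not move let the fingers close. It gives the time, the measured TCP pose, the force, the opening and the grip force at its end, in the units of the state.
- bot.sense(): the state, without advancing time (a new reading comes with each control period).
- viewer.get_image(name): name is "side" or "top" or "wrist"; returns a dict with "color" (400x640x3 uint8, red, green, blue), "depth" (400x640 float32, m along the optical axis (not along the pixel's ray), 0 where there is no reading), "mtx" (3x3 intrinsics, pixels), "dist" ([k1, k2, p1, p2, k3] as OpenCV has them; the pictures are not rectified), "pose" (4x4, takes a point from camera to world coordinates). Camera axes: x right, y down, z forward; pixel columns grow to the right and rows downward; lengths in m; the calibration is good to about 2 mm. A picture is of the moment at which its call begins.
- job_done(): hands the job in; it is judged then, once.
The state is a dict: "time": time; "joint_pos": joint angles; "qd": joint speeds; "joint_efforts": joint torques, N m; "tool_pos": TCP position; "orientation": TCP orientation; "contact_force": force on the tool from outside, world axes, zero at the start; "wrist_torque": the same for the moment, N m; "finger_gap": finger opening in m; "grip_force": force on a finger pad.
Only numpy, scipy, OpenCV 4.12 (cv2) and the standard library are available. Lean on these libraries where they do the work, as an engineer would, in place of code of your own. Each camera call takes 0.05 s, during which the arm holds its last target. There are 200 camera calls.

## Working session

There is one attempt and no reset: what is moved stays moved. The work goes in short steps, Python scripts to look and compute and a tool call to move; the robot and the scene stay as the last step left them, time stands still between calls to the robot, and variables do not carry over. Pictures are saved under pics/ and viewed, at most 14 in all, crops included, and the job is handed in when it is done.

Besides the shell and the picture viewer there is one more tool, called after "Request:" as a command line: name --argument value ..., lists and objects as JSON in quotes. apply_moves: Moves the arm, as the interface text tells. Its arguments: {"type":"object","properties":{"deltas":{"type":"array"},"hand":{"type":"number"},"newtons":{"type":"number"}},"required":["deltas"]}

```bash
mkdir -p pics; python3 - <<'E'
from plant import bot, viewer
import cv2,numpy as np
for n in ("top","side"):
    im=viewer.get_image(n); cv2.imwrite(f"pics/{n}0.png",im["color"][:,:,::-1]); np.savez(f"{n}0.npz",**im)
    print(n,im["mtx"].round(1).tolist(),im["dist"],im["pose"].round(3).tolist())
print(bot.sense())
E
```

```text
top [[362.2, 0.0, 320.9], [0.0, 362.2, 201.1], [0.0, 0.0, 1.0]] [-0.06621761  0.          0.          0.          0.        ] [[-0.028, -0.991, 0.131, 0.454], [-0.999, 0.025, -0.02, 0.285], [0.016, -0.132, -0.991, 0.921], [0.0, 0.0, 0.0, 1.0]]
side [[454.9, 0.0, 318.1], [0.0, 454.9, 192.0], [0.0, 0.0, 1.0]] [-0.03048335  0.          0.          0.          0.        ] [[0.95, -0.181, 0.253, 0.361], [-0.311, -0.59, 0.745, -0.355], [0.015, -0.787, -0.617, 0.58], [0.0, 0.0, 0.0, 1.0]]
{'time': 0.1, 'joint_pos': array([-8.20781397e+01,  3.02734692e+01,  8.21489935e+01, -2.02866002e-03,
        6.76898394e+01, -1.02284594e+01]), 'qd': array([ 0.05086288, -0.23059659, -0.23247189,  0.00303419, -0.00311701,
        0.01515475]), 'joint_efforts': array([-8.24945491e-04, -4.40985489e+01, -1.77150786e+01,  6.33960497e-02,
        5.33821760e-02, -3.60972274e-05]), 'tool_pos': array([ 0.19460797, -0.59323297,  0.22167161]), 'orientation': array([-1.79889150e+02, -1.80963799e-02,  1.81510742e+01]), 'contact_force': array([-0.55483128,  0.30559398,  0.2388884 ]), 'wrist_torque': array([ 0.02631544, -0.06168522, -0.00127608]), 'grip_force': 0.0, 'finger_gap': 0.08722622230983852}
```

View pics/top0.png

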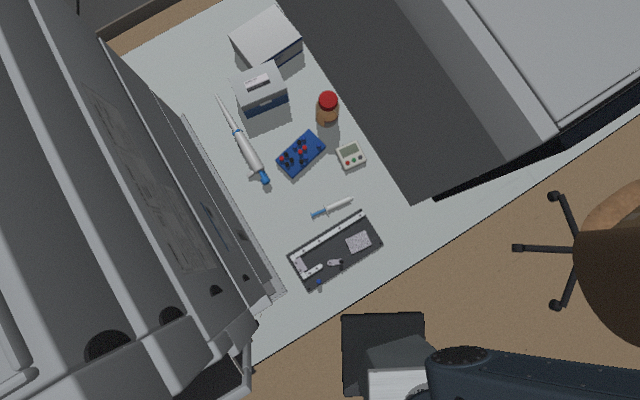

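View pics/side0.png

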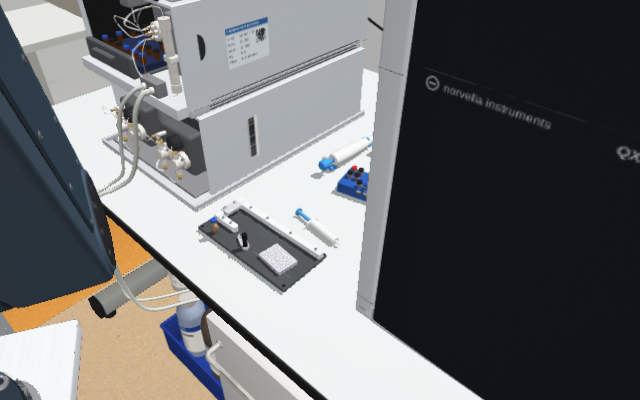

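The top view has the nest at about (290–382, 212–290), with the plate at (358,242), the keeper post near (335,262) and the vial near (318,282). The side view has the nest at (200–325, 200–290). I'll enlarge both.

```bash
python3 - <<'E'
import cv2,numpy as np
a=cv2.imread("pics/top0.png")[200:300,275:395]; b=cv2.imread("pics/side0.png")[192:297,190:335]
cv2.imwrite("pics/top0c.png",cv2.resize(a,None,fx=6,fy=6,interpolation=cv2.INTER_CUBIC))
cv2.imwrite("pics/side0c.png",cv2.resize(b,None,fx=5.5,fy=5.5,interpolation=cv2.INTER_CUBIC))
E
```

```text
(no output)
```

View pics/top0c.png

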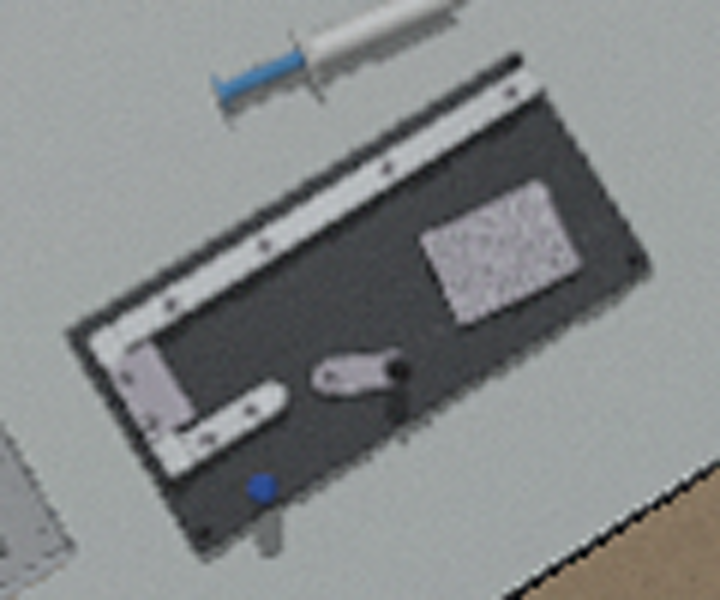

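View pics/side0c.png

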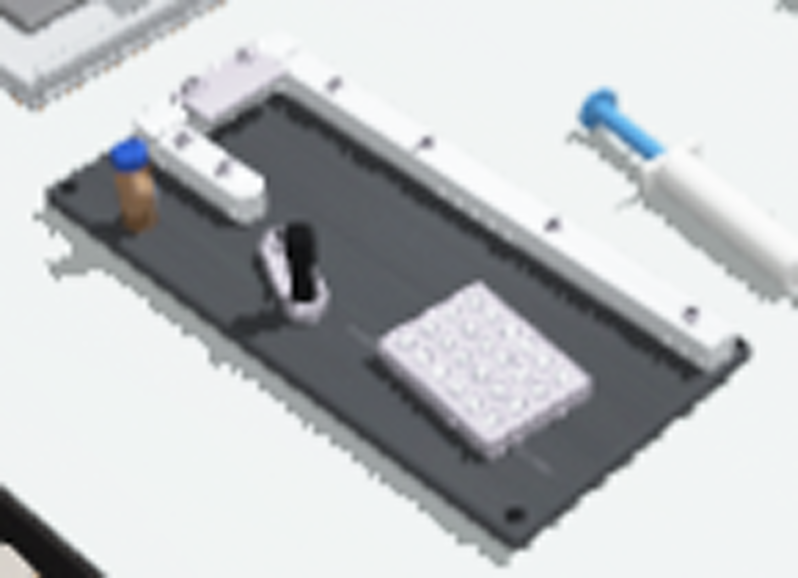

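```bash
cat > h.py <<'E'
import cv2,numpy as np
def cast(im,uv,z):
    uv=np.asarray(uv,float).reshape(-1,1,2)
    n=cv2.undistortPoints(uv,im["mtx"],im["dist"]).reshape(-1,2)
    d=np.c_[n,np.ones(len(n))]@im["pose"][:3,:3].T; o=im["pose"][:3,3]
    return (o+d*((np.reshape(z,(-1,1))-o[2])/d[:,2:]))[:,:2]
def fit(P,Q): # nest->world rigid 2D
    a,b=P.mean(0),Q.mean(0); p,q=P-a,Q-b
    th=np.arctan2((p[:,0]*q[:,1]-p[:,1]*q[:,0]).sum(),(p*q).sum())
    R=np.array([[np.cos(th),-np.sin(th)],[np.sin(th),np.cos(th)]]); return th,R,b-R@a
E
python3 - <<'E'
from h import *
T=dict(np.load("top0.npz"));S=dict(np.load("side0.npz"))
t=lambda p:np.array([275,200])+(np.array(p)+.5)/6-.5
s=lambda p:np.array([190,192])+(np.array(p)+.5)/5.5-.5
# dark deck quad in the top view
g=T["color"].max(2); m=((g<110)*255).astype(np.uint8); m[:, :280]=0;m[:200]=0;m[300:]=0;m[:,390:]=0
cs=max(cv2.findContours(m,0,2)[0],key=cv2.contourArea); print("rect",cv2.boxPoints(cv2.minAreaRect(cs)).tolist())
P=np.array([[20,20],[20,-205],[-88,-205],[-88,20]])/1e3
Q=cast(T,t([(70,333),(518,57),(650,270),(205,560)]),.01)
Q2=cast(S,s([(748,348),(518,545),(50,190)]),.01)
for n,(p,q) in dict(top=(P,Q),side=(P[1:],Q2)).items():
    th,R,o=fit(p,q); print(n,np.degrees(th),o*1e3,"res mm",((q-o-p@R.T)*1e3).round(1).tolist())
# rail-top points
print(Q*1e3,Q2*1e3)
th,R,o=fit(np.r_[P,P[1:]],np.r_[Q,Q2]); print("both",np.degrees(th),o)
N=lambda q:((q-o)@R*1e3).round(1)
print("plate top",N(cast(T,t([(420,237),(543,180),(580,265),(460,325)]),.018)).tolist())
print("plate side",N(cast(S,s([(480,282),(592,382),(490,447),(378,343)]),.018)).tolist())
print("post",N(cast(T,t([(400,368)]),.044)),N(cast(S,s([(300,228)]),.044)))
print("pivot",N(cast(T,t([(328,376)]),.016)))
print("vial",N(cast(T,t([(262,488)]),.033)),N(cast(S,s([(130,148)]),.033)))
print("rail R end inner/outer top,side",N(cast(T,t([(548,90),(530,66)]),.022)),N(cast(S,s([(712,358),(735,338)]),.022)))
E
```

```text
rect [[284.47650146484375, 255.6058807373047], [360.2470703125, 207.3882293701172], [386.9705810546875, 249.38233947753906], [311.20001220703125, 297.5999755859375]]
top 30.331249804206323 [432.60750141 332.29122422] res mm [[1.3, -2.5], [-2.0, 0.7], [0.1, 3.5], [0.5, -1.7]]
side 29.966439935725482 [436.17222286 329.47910774] res mm [[-3.4, 1.0], [1.2, 0.3], [2.1, -1.3]]
[[441.09859467 357.14886341]
 [551.43794124 166.19190637]
 [460.32517345 114.40938305]
 [347.03337109 303.38046285]] [[552.52637463 162.88439836]
 [463.55107481 108.18759788]
 [352.0957272  301.58040536]]
both 30.284287209194037 [0.4338513  0.33104596]
plate top [[-23.5, -125.2], [-30.7, -181.4], [-68.5, -175.5], [-62.9, -119.9]]
plate side [[-24.0, -128.0], [-31.3, -184.2], [-70.7, -180.0], [-64.1, -124.0]]
post [[-62.9 -88.4]] [[-62.9 -89.6]]
pivot [[-51.8 -62.6]]
vial [[-74.7 -16.2]] [[-68.3  -9.9]]
rail R end inner/outer top,side [[-2.000e-01 -2.029e+02]
 [ 1.230e+01 -2.019e+02]] [[  -1.9 -207.1]
 [   9.2 -206.7]]
```

```bash
python3 - <<'E'
from h import *
H=np.full((14,26),-9.)
for f in("top0","side0"):
    I=dict(np.load(f+".npz")); D=I["depth"]
    v,u=np.nonzero(D>0); n=cv2.undistortPoints(np.stack([u,v],1).astype(float).reshape(-1,1,2),I["mtx"],I["dist"]).reshape(-1,2)
    p=(np.c_[n,np.ones(len(n))]*D[v,u][:,None])@I["pose"][:3,:3].T+I["pose"][:3,3]
    i=((p[:,0]-.1)/.05).astype(int); j=((p[:,1]+.7)/.05).astype(int)
    k=(p[:,0]>.1)&(p[:,1]>-.7)&(i<14)&(j<26); np.maximum.at(H,(i[k],j[k]),p[k,2])
print("y     "," ".join(f"{-70+5*j:4d}" for j in range(26)))
for r in range(14): print(f"x{10+5*r:3d}  "," ".join("   ." if h<-8 else f"{h*100:4.0f}" for h in H[r]))
E
```

```text
y       -70  -65  -60  -55  -50  -45  -40  -35  -30  -25  -20  -15  -10   -5    0    5   10   15   20   25   30   35   40   45   50   55
x 10    -75  -75  -75  -75  -75  -75  -75  -75  -75  -75  -65  -30  -24  -15    1    0    0    0  -75  -75    .    .   -1  -21    0    0
x 15    -75  -75  -75  -75  -75  -75  -75  -75  -75  -75  -65  -65   30   29    0   30   -0   -1    .    .    .   -0    0    2    0    0
x 20    -11  -75  -75  -75  -75  -75  -75  -75  -75  -75  -75   41   39   30   45   37  -75    .    .    .    1    0   18   17   25   26
x 25     -8  -75  -75  -75  -75  -75  -75  -75  -75  -75  -75   50   53   52   46   37    .    .    0    0    0   52   51   48   34   34
x 30     -7   -6  -75  -75  -75  -75  -75  -75  -75  -75  -75  -75  -75    .    .  -17    0    0    1    1    0   58   50   35   35   34
x 35    -75   -5  -75  -75  -75  -75  -75  -75  -75  -75  -75    .    .    .    0    0    1    0    1    5    3   76   77   35   21    .
x 40    -66   -4  -75  -75  -75  -75  -75  -75  -75  -75    .    .    .    0    0    0    1    2    5    3    3   76   77    .    .    .
x 45
[... 254 characters left out ...]
   74    .    .
x 55    -75  -75  -75  -75  -76    .    .   -0    0    0    0    0   53   54   54   52    0    2    2    2    0    0    0   71   70    .
x 60    -75  -75  -75    .    .    .    0    1    0    1   50   54   54   54   54   54    1    1    0    0    3    4    4    2   67   19
x 65    -76    .    .    .    0    0    0    0   22   36   50   54   54   54   54   54   53    2    2    4    4    4    4    3   66   66
x 70      .    .    0    0    0    0    .   28   29   30    .   54   54   54   54   54   54   49    2    4    4    2    4    4    0   62
x 75      .    0    0    0    .    .   29   29    .    .    .   54   54   54    .    .   53   51   13   13    2    0    0    8    2   54
```

Request:
apply_moves --deltas '[[[0.72,0.98,0],[0,0,1]],[[0.72,0.98,0],[0,0,1]],[[0.72,0.98,0],[0,0,1]],[[0.72,0.98,0],[0,0,1]],[[0.72,0.98,0],[0,0,1]],[[0.72,0.98,0],[0,0,1]],[[0.72,0.98,0],[0,0,1]],[[0.72,0.98,0],[0,0,1]],[[0.72,0.98,0],[0,0,1]],[[0.72,0.98,0],[0,0,1]]]' --hand -1

```text
time: 1.1
tool_pos: [0.4112, -0.2984, 0.2223]
orientation: [-180.0, -0.0, 68.3]
contact_force: [-0.3, -0.8, -0.3]
finger_gap: 0.0149
grip_force: 0.0
```

```bash
python3 - <<'E'
from h import *
o=np.array([.4339,.3310]);a=np.radians(30.3);R=np.array([[np.cos(a),-np.sin(a)],[np.sin(a),np.cos(a)]])
for f in("top0","side0"):
    I=dict(np.load(f+".npz")); D=I["depth"]
    v,u=np.nonzero(D>0); n=cv2.undistortPoints(np.stack([u,v],1).astype(float).reshape(-1,1,2),I["mtx"],I["dist"]).reshape(-1,2)
    p=(np.c_[n,np.ones(len(n))]*D[v,u][:,None])@I["pose"][:3,:3].T+I["pose"][:3,3]
    p=p[p[:,2]>.08]; q=(p[:,:2]-o)@R
    for x in np.arange(-.25,.2,.05):
        k=abs(q[:,0]-x)<.025; y=q[k,1]; y=y[abs(y)<.6]
        print(f,round(x,2),"right",y[y<-.1].max(initial=-9).round(3),"left",y[y>-.1].min(initial=9).round(3))
E
```

```text
top0 -0.25 right -0.118 left 9.0
top0 -0.2 right -9.0 left 9.0
top0 -0.15 right -9.0 left 9.0
top0 -0.1 right -9.0 left 0.087
top0 -0.05 right -0.31 left 0.072
top0 -0.0 right -0.31 left 0.071
top0 0.05 right -0.31 left 0.073
top0 0.1 right -0.311 left 0.072
top0 0.15 right -0.311 left 0.072
side0 -0.25 right -9.0 left 9.0
side0 -0.2 right -9.0 left 9.0
side0 -0.15 right -9.0 left 9.0
side0 -0.1 right -9.0 left 0.136
side0 -0.05 right -0.313 left 0.07
side0 -0.0 right -9.0 left 0.068
side0 0.05 right -9.0 left 0.07
side0 0.1 right -9.0 left 0.069
side0 0.15 right -9.0 left 0.068
```

Request:
apply_moves --deltas '[[[0.02,0.99,0],[0,0,1]],[[0.02,0.99,0],[0,0,1]],[[0.02,0.99,0],[0,0,1]],[[0.02,0.99,0],[0,0,1]],[[0.02,0.99,0],[0,0,1]],[[0.02,0.99,0],[0,0,1]],[[0.02,0.99,0],[0,0,1]],[[0.02,0.99,0],[0,0,1]],[[0.02,0.99,0],[0,0,1]],[[0.02,0.99,0],[0,0,1]]]'

```text
time: 2.1
tool_pos: [0.4164, -0.0017, 0.2224]
orientation: [-180.0, -0.0, 118.3]
contact_force: [-0.3, -0.6, 0.8]
finger_gap: 0.0003
grip_force: 0.0
```

Request:
apply_moves --deltas '[[[0.02,0.99,0],[0,0,0.4]],[[0.02,0.99,0],[0,0,0]],[[0.02,0.99,0],[0,0,0]],[[0.02,0.99,-1],[0,0,0]],[[0.02,0.99,-1],[0,0,0]],[[0,0,-1],[0,0,0]],[[0,0,-1],[0,0,0]],[[0,0,-1],[0,0,0]],[[0,0,0],[0,0,0]]]'

```text
time: 3.0
tool_pos: [0.417, 0.1455, 0.0696]
orientation: [-179.6, -0.2, 120.2]
contact_force: [0.3, -0.3, 0.3]
finger_gap: 0.0005
grip_force: 0.0
```

```bash
python3 - <<'E'
from plant import bot, viewer
import cv2,numpy as np
im=viewer.get_image("side"); np.savez("side1.npz",**im); a=im["color"][150:297,150:350,::-1]
b=viewer.get_image("wrist")["color"][:,:,::-1]
a=cv2.resize(a,(400,294)); b=cv2.resize(b,(400,250))
cv2.imwrite("pics/s1.png",np.vstack([a,b])); print(bot.sense()["tool_pos"],bot.sense()["joint_pos"],bot.sense()["finger_gap"])
E
```

```text
[0.41940567 0.14560505 0.072425  ] [ 4.66675313e+00  3.25781235e+01  1.14989252e+02 -2.05860054e-04
  3.25292256e+01 -2.54841029e+01] 0.0004270679713732478
```

View pics/s1.png

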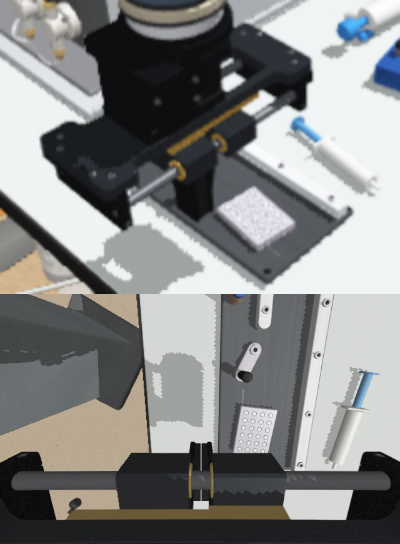

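The side view shows the shut fingers at about (195,200), next to the plate at (257,215). The wrist view shows the plate at (258,430), the keeper at (247,360) and the deck in front of the fingers clear. I'll lower and approach.

Request:
apply_moves --deltas '[[[0,0,-0.49],[0,0,0]],[[0,0,-0.49],[0,0,0]],[[0,0,-0.49],[0,0,0]],[[0,0,-0.48],[0,0,0]],[[0,0,0],[0,0,0]],[[0,0,0],[0,0,0]]]'

```text
time: 3.7
tool_pos: [0.4207, 0.1456, 0.0153]
orientation: [179.9, 0.1, 120.1]
contact_force: [0.8, -0.2, 0.3]
finger_gap: 0.0005
grip_force: 0.0
```

Request:
apply_moves --deltas '[[[0.144,0.084,-0.07],[0,0,0]],[[0.144,0.084,0],[0,0,0]],[[0.144,0.084,0],[0,0,0]],[[0.144,0.084,0],[0,0,0]],[[0.086,0.05,0],[0,0,0]],[[0.086,0.05,0],[0,0,0]],[[0.086,0.05,0],[0,0,0]],[[0.086,0.05,0],[0,0,0]]]'

```text
time: 4.5
tool_pos: [0.4464, 0.1616, 0.0118]
orientation: [-179.9, -0.0, 120.2]
contact_force: [-2.2, -2.5, 1.3]
finger_gap: 0.0006
grip_force: 1.1
```

Request:
apply_moves --deltas '[[[0.086,0.05,0],[0,0,0]],[[0.086,0.05,0],[0,0,0]],[[0.086,0.05,0],[0,0,0]],[[0.086,0.05,0],[0,0,0]]]'

```text
time: 4.9
tool_pos: [0.4575, 0.1678, 0.0119]
orientation: [-180.0, -0.0, 120.1]
contact_force: [-2.2, -1.4, 1.6]
finger_gap: 0.0004
grip_force: 0.9
```

```bash
cat >> h.py <<'E'
O=np.array([.4339,.3310]);A=np.radians(30.3);RN=np.array([[np.cos(A),-np.sin(A)],[np.sin(A),np.cos(A)]])
N=lambda q:((np.asarray(q)[...,:2]-O)@RN*1e3).round(1)
E
cat > look.py <<'E'
import sys
from h import *
from plant import bot,viewer
im=viewer.get_image("wrist"); s=bot.sense(); print(s["time"],N(s["tool_pos"]),s["tool_pos"].round(4),s["contact_force"].round(1))
np.savez(sys.argv[1]+".npz",**im); cv2.imwrite(f"pics/{sys.argv[1]}.png",im["color"][:,:,::-1])
E
python3 look.py w2
```

```text
4.95 [ -60.9 -153.1] [0.4586 0.1681 0.012 ] [-0.4 -0.6 -0.6]
```

View pics/w2.png

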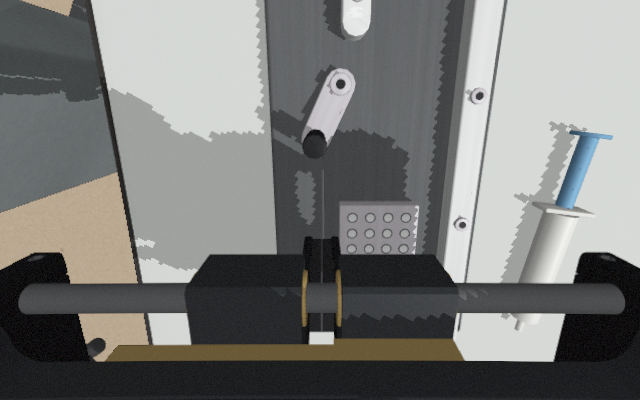

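The wrist view shows the plate's leading corners at (340,203) and (418,203), still short of the rail face near column 447. The keeper post is at (315,143).

```bash
python3 - <<'E'
from h import *
I=dict(np.load("w2.npz"))
print(N(cast(I,[(340,203),(419,203),(418,250),(340,250)],.018)),N(cast(I,[(315,143)],.044)),N(cast(I,[(340,83)],.016)),N(cast(I,[(481,85),(497,50)],.022)))
E
```

```text
[[ -53.3 -122.2]
 [ -14.  -122.3]
 [ -12.4 -148. ]
 [ -53.  -147.9]] [[-65.  -89.2]] [[-54.1 -65.9]] [[  6.9 -67.2]
 [ 11.6 -53.4]]
```

Request:
apply_moves --deltas '[[[0.086,0.05,0],[0,0,0]],[[0.086,0.05,0],[0,0,0]],[[0.086,0.05,0],[0,0,0]],[[0.058,0.034,0],[0,0,0]],[[0.029,0.017,0],[0,0,0]],[[0,0,0],[0,0,0]]]'

```text
time: 5.55
tool_pos: [0.4688, 0.174, 0.012]
orientation: [179.9, 0.0, 120.2]
contact_force: [0.3, 0.6, -0.3]
finger_gap: 0.0007
grip_force: 0.0
```

Request:
apply_moves --deltas '[[[0.029,0.017,0],[0,0,0]],[[0.029,0.017,0],[0,0,0]],[[0.029,0.017,0],[0,0,0]]]'

```text
time: 5.85
tool_pos: [0.4693, 0.1747, 0.012]
orientation: [-179.8, -0.0, 120.2]
contact_force: [-2.5, -6.2, 4.1]
finger_gap: 0.0002
grip_force: 2.9
```

Request:
apply_moves --deltas '[[[0.029,0.017,0],[0,0,0]],[[0,0,0],[0,0,0]],[[0,0,0],[0,0,0]]]'

```text
time: 6.15
tool_pos: [0.4693, 0.1748, 0.0119]
orientation: [-179.7, -0.1, 120.2]
contact_force: [-3.6, -6.0, 3.5]
finger_gap: 0.0007
grip_force: 3.0
```

```bash
python3 look.py w3; python3 - <<'E'
from h import *
I=dict(np.load("w3.npz")); g=I["color"].max(2)
for r in (235,245): print(r,g[r,340:480:2].tolist())
E
```

```text
6.2 [ -48.3 -152.7] [0.4693 0.1748 0.0119] [-3.4 -6.5  3.3]
235 [134, 142, 141, 134, 128, 166, 166, 165, 92, 144, 143, 144, 114, 159, 166, 167, 157, 109, 145, 148, 149, 88, 166, 168, 168, 152, 133, 143, 143, 143, 96, 166, 167, 167, 136, 148, 148, 143, 121, 109, 164, 229, 228, 227, 227, 227, 228, 226, 227, 228, 230, 224, 108, 105, 212, 217, 218, 217, 217, 217, 217, 218, 217, 218, 217, 217, 218, 217, 217, 217]
245 [136, 141, 143, 140, 91, 111, 116, 96, 145, 143, 139, 143, 138, 108, 108, 99, 121, 143, 146, 146, 146, 133, 85, 103, 88, 139, 143, 144, 143, 143, 114, 90, 105, 110, 144, 149, 146, 143, 104, 119, 170, 221, 228, 226, 227, 227, 226, 225, 228, 230, 232, 122, 107, 136, 217, 218, 216, 217, 218, 217, 216, 217, 217, 217, 218, 217, 217, 217, 217, 217]
```

Request:
apply_moves --deltas '[[[-0.216,-0.126,0],[0,0,0]],[[-0.288,-0.168,0],[0,0,0]],[[0.404,-0.69,0],[0,0,0]],[[0.404,-0.69,0],[0,0,0]],[[0,0,0],[0,0,0]],[[0.4,0.233,0],[0,0,0]],[[0.4,0.233,0],[0,0,0]],[[0.4,0.233,0],[0,0,0]],[[0,0,0],[0,0,0]],[[0,0,0],[0,0,0]]]'

```text
time: 7.2
tool_pos: [0.5154, 0.1469, 0.0118]
orientation: [-179.9, -0.0, 120.2]
contact_force: [-0.1, -0.1, -0.0]
finger_gap: 0.0007
grip_force: 0.0
```

```bash
python3 look.py w4
```

```text
7.25 [ -22.9 -200.1] [0.515  0.1467 0.0118] [-0.3  0.3 -0.1]
```

View pics/w4.png

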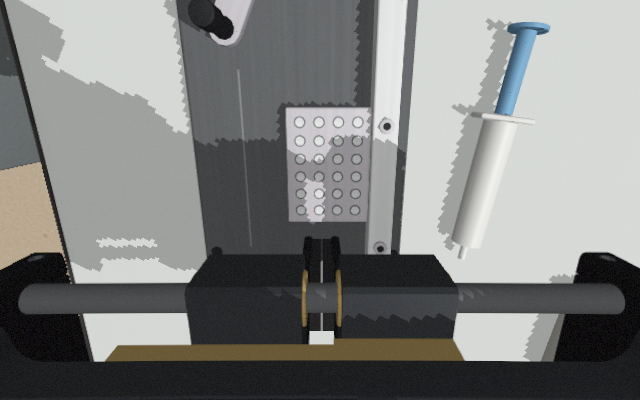

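The plate lies square along the rail, with corners at (287,108), (371,108), (369,221) and (289,221). The fingers are behind it at (322,245).

```bash
python3 - <<'E'
from h import *
I=dict(np.load("w4.npz"))
print(N(cast(I,[(287,108),(371,108),(369,221),(289,221)],.018)))
E
```

```text
[[ -38.8 -123.9]
 [  -0.5 -124. ]
 [   0.9 -179.1]
 [ -39.6 -179. ]]
```

Request:
apply_moves --deltas '[[[0.01,0,0],[0,0,0]],[[0,0,0],[0,0,0]],[[0,0,0],[0,0,0]]]' --hand -0.72

```text
time: 7.55
tool_pos: [0.5165, 0.1464, 0.0119]
orientation: [-180.0, -0.0, 120.1]
contact_force: [-0.1, 0.3, -0.1]
finger_gap: 0.0109
grip_force: 0.0
```

Request:
apply_moves --deltas '[[[-0.084,0.144,0],[0,0,0]],[[-0.084,0.144,0],[0,0,0]],[[-0.084,0.144,0],[0,0,0]],[[-0.084,0.144,0],[0,0,0]],[[-0.084,0.144,0],[0,0,0]],[[-0.084,0.144,0],[0,0,0]],[[-0.084,0.144,0],[0,0,0]],[[-0.084,0.144,0],[0,0,0]],[[-0.084,0.144,0],[0,0,0]],[[-0.084,0.144,0],[0,0,0]]]'

```text
time: 8.55
tool_pos: [0.4915, 0.1901, 0.0119]
orientation: [-180.0, 0.0, 120.2]
contact_force: [-0.2, -2.1, 0.5]
finger_gap: 0.0124
grip_force: 0.8
```

Request:
apply_moves --deltas '[[[-0.084,0.144,0],[0,0,0]],[[-0.084,0.144,0],[0,0,0]],[[-0.084,0.144,0],[0,0,0]],[[-0.084,0.144,0],[0,0,0]],[[-0.084,0.144,0],[0,0,0]],[[-0.084,0.144,0],[0,0,0]],[[0,0,0],[0,0,0]],[[0,0,0],[0,0,0]]]'

```text
time: 9.35
tool_pos: [0.4764, 0.216, 0.0119]
orientation: [180.0, -0.0, 120.1]
contact_force: [-1.0, -0.1, 0.8]
finger_gap: 0.0119
grip_force: 0.0
```

```bash
python3 look.py w5
```

```text
9.4 [ -21.2 -120.9] [0.4766 0.2159 0.012 ] [-0.7  0.1 -0.5]
```

View pics/w5.png

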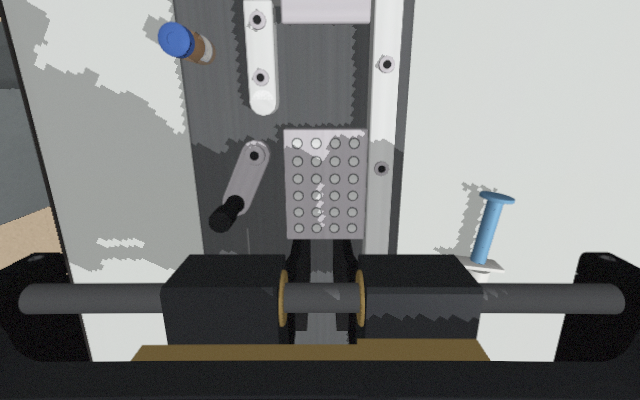

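The plate is square on the rail, with its leading edge at row 129 and columns 284–367. The pocket opening spans about columns 279–371, so it lines up. I'll keep pushing.

```bash
python3 - <<'E'
from h import *
I=dict(np.load("w5.npz"))
print(N(cast(I,[(284,129),(367,129),(363,239),(287,238)],.018)),N(cast(I,[(283,22),(369,23)],.027)))
E
```

```text
[[ -39.3  -54. ]
 [  -0.6  -54. ]
 [  -0.5 -109.7]
 [ -39.7 -109.1]] [[-37.1 -11.3]
 [ -2.7 -11.8]]
```

Request:
apply_moves --deltas '[[[-0.067,0.115,0],[0,0,0]],[[-0.067,0.115,0],[0,0,0]],[[-0.067,0.115,0],[0,0,0]],[[-0.067,0.115,0],[0,0,0]],[[-0.067,0.115,0],[0,0,0]],[[-0.067,0.115,0],[0,0,0]],[[-0.067,0.115,0],[0,0,0]],[[-0.067,0.115,0],[0,0,0]],[[0,0,0],[0,0,0]]]'

```text
time: 10.3
tool_pos: [0.46, 0.2438, 0.0119]
orientation: [-180.0, -0.0, 120.2]
contact_force: [0.4, 0.0, -0.3]
finger_gap: 0.0122
grip_force: 0.0
```

Request:
apply_moves --deltas '[[[-0.05,0.086,0],[0,0,0]],[[-0.05,0.086,0],[0,0,0]],[[-0.05,0.086,0],[0,0,0]],[[-0.05,0.086,0],[0,0,0]],[[-0.05,0.086,0],[0,0,0]],[[0,0,0],[0,0,0]]]'

```text
time: 10.9
tool_pos: [0.4526, 0.2566, 0.0119]
orientation: [-180.0, -0.0, 120.2]
contact_force: [0.5, -0.3, 0.4]
finger_gap: 0.0123
grip_force: 0.0
```

Request:
apply_moves --deltas '[[[-0.025,0.043,0],[0,0,0]],[[-0.025,0.043,0],[0,0,0]],[[-0.025,0.043,0],[0,0,0]],[[0,0,0],[0,0,0]]]'

```text
time: 11.3
tool_pos: [0.4506, 0.2602, 0.0119]
orientation: [-180.0, -0.0, 120.1]
contact_force: [0.7, 0.1, -0.0]
finger_gap: 0.0122
grip_force: 0.1
```

Request:
apply_moves --deltas '[[[-0.025,0.043,0],[0,0,0]],[[-0.025,0.043,0],[0,0,0]],[[0,0,0],[0,0,0]]]'

```text
time: 11.6
tool_pos: [0.4498, 0.2621, 0.012]
orientation: [180.0, 0.1, 120.2]
contact_force: [1.8, -4.0, 0.2]
finger_gap: 0.0121
grip_force: 2.3
```

Request:
apply_moves --deltas '[[[-0.025,0.043,0],[0,0,0]],[[-0.017,0.029,0],[0,0,0]],[[0,0,0],[0,0,0]]]'

```text
time: 11.9
tool_pos: [0.4497, 0.2624, 0.012]
orientation: [180.0, 0.2, 120.3]
contact_force: [5.1, -14.4, -1.3]
finger_gap: 0.0125
grip_force: 7.1
```

Contact is firm at about 15 N with no further motion, so the plate is on the end stop. I'll back off and check.

Request:
apply_moves --deltas '[[[0.1,-0.17,0],[0,0,0]],[[0.2,-0.34,0],[0,0,0]],[[0.2,-0.34,0],[0,0,0]],[[0,0,0.5],[0,0,0]],[[0,0,0],[0,0,0]],[[0,0,0],[0,0,0]]]' --hand -1

```text
time: 12.5
tool_pos: [0.4633, 0.2391, 0.027]
orientation: [180.0, 0.0, 120.1]
contact_force: [-0.2, 0.0, 0.8]
finger_gap: 0.0006
grip_force: 0.0
```

```bash
python3 look.py w6
```

```text
12.55 [-21.3 -94. ] [0.4629 0.2391 0.0268] [-0.1 -0.2  0.5]
```

View pics/w6.png

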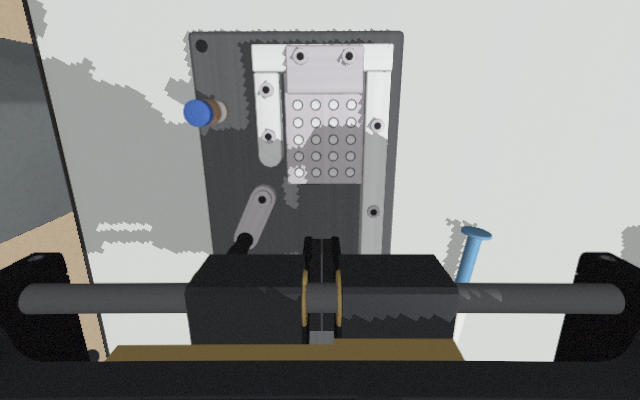

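The plate sits under the lip at columns 286–363, rows 93–184, flush with the rail. The keeper pivot is at (262,200), the post at about (245,242) and the vial at (200,112) undisturbed. Next I'll hop over to the outer side of the post.

```bash
python3 - <<'E'
from h import *
I=dict(np.load("w6.npz"))
print(N(cast(I,[(287,184),(363,184)],.018)),N(cast(I,[(287,93),(363,93)],.027)),N(cast(I,[(262,200)],.016)),N(cast(I,[(245,240)],.044)))
print(N(cast(I,[(252,45),(393,45)],.022)))
E
```

```text
[[-40.1 -57.7]
 [  0.8 -57.8]] [[-37.6 -11.4]
 [ -2.  -11.5]] [[-54.4 -67.3]] [[-58.3 -78.7]]
[[-53.6   9.7]
 [ 11.8   9.6]]
```

Request:
apply_moves --deltas '[[[0,0,0.6],[0,0,0]],[[0,0,0.6],[0,0,0]],[[-0.69,-0.403,0],[0,0,0]],[[-0.69,-0.403,0],[0,0,0]],[[-0.69,-0.403,0],[0,0,0]],[[-0.084,0.144,0],[0,0,0]],[[0,0,-0.6],[0,0,0]],[[0,0,-0.6],[0,0,0]],[[0,0,0],[0,0,0]],[[0,0,0],[0,0,0]]]'

```text
time: 13.55
tool_pos: [0.3987, 0.2077, 0.0266]
orientation: [-180.0, -0.0, 120.2]
contact_force: [-0.1, 0.3, -0.6]
finger_gap: 0.0005
grip_force: 0.0
```

Request:
apply_moves --deltas '[[[0.288,0.168,0],[0,0,0]],[[0.13,0.076,0],[0,0,0]],[[0.13,0.076,0],[0,0,0]],[[0.13,0.076,0],[0,0,0]],[[0.13,0.076,0],[0,0,0]],[[0.13,0.076,0],[0,0,0]],[[0.13,0.076,0],[0,0,0]],[[0.13,0.076,0],[0,0,0]],[[0.13,0.076,0],[0,0,0]],[[0,0,0],[0,0,0]]]'

```text
time: 14.55
tool_pos: [0.4363, 0.2309, 0.0265]
orientation: [-179.8, -0.1, 120.2]
contact_force: [-4.7, 0.3, -0.3]
finger_gap: 0.0008
grip_force: 1.9
```

```bash
python3 look.py w7
```

```text
14.6 [-48.4 -87.7] [0.4364 0.2309 0.0265] [-5.4  0.6  0. ]
```

View pics/w7.png

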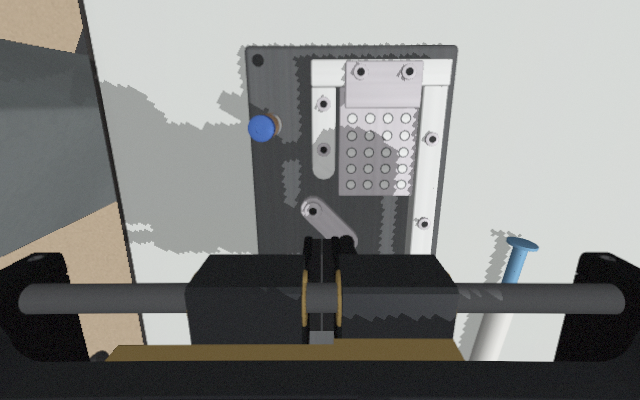

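The plate is still seated at rows 107–195. The keeper has swung to about 45°, with its pivot at (312,211) and the post at (347,245). Next I'll go behind the post and push along +y.

Request:
apply_moves --deltas '[[[-0.144,-0.084,0],[0,0,0]],[[0.252,-0.432,0],[0,0,0]],[[0.252,-0.432,0],[0,0,0]],[[0,0,0],[0,0,0]],[[0.338,0.198,0],[0,0,0]],[[0.338,0.198,0],[0,0,0]],[[0,0,0],[0,0,0]],[[0,0,0],[0,0,0]]]'

```text
time: 15.4
tool_pos: [0.4696, 0.2147, 0.0269]
orientation: [180.0, 0.0, 120.2]
contact_force: [0.9, 0.2, -0.3]
finger_gap: 0.0006
grip_force: 0.0
```

Request:
apply_moves --deltas '[[[-0.076,0.13,0],[0,0,0]],[[-0.076,0.13,0],[0,0,0]],[[-0.076,0.13,0],[0,0,0]],[[-0.076,0.13,0],[0,0,0]],[[-0.05,0.086,0],[0,0,0]],[[-0.05,0.086,0],[0,0,0]],[[-0.05,0.086,0],[0,0,0]],[[-0.05,0.086,0],[0,0,0]],[[0,0,0],[0,0,0]]]'

```text
time: 16.3
tool_pos: [0.4553, 0.2403, 0.0273]
orientation: [179.9, 0.0, 120.2]
contact_force: [2.7, -0.9, 1.0]
finger_gap: 0.0006
grip_force: 1.2
```

Request:
apply_moves --deltas '[[[-0.034,0.058,0],[0,0,0]],[[-0.034,0.058,0],[0,0,0]],[[-0.034,0.058,0],[0,0,0]],[[0,0,0],[0,0,0]]]'

```text
time: 16.7
tool_pos: [0.451, 0.2456, 0.027]
orientation: [180.0, -0.0, 120.2]
contact_force: [3.2, -0.0, 0.6]
finger_gap: 0.0001
grip_force: 1.2
```

Request:
apply_moves --deltas '[[[-0.025,0.043,0],[0,0,0]],[[-0.025,0.043,0],[0,0,0]],[[0,0,0],[0,0,0]]]'

```text
time: 17.0
tool_pos: [0.4496, 0.248, 0.027]
orientation: [180.0, -0.0, 120.1]
contact_force: [2.2, 0.3, -0.1]
finger_gap: 0.0005
grip_force: 1.4
```

Request:
apply_moves --deltas '[[[-0.025,0.043,0],[0,0,0]],[[-0.017,0.029,0],[0,0,0]],[[0,0,0],[0,0,0]]]'

```text
time: 17.3
tool_pos: [0.4494, 0.2486, 0.027]
orientation: [180.0, 0.1, 120.2]
contact_force: [6.6, -7.5, -0.2]
finger_gap: 0.0006
grip_force: 5.3
```

Request:
apply_moves --deltas '[[[-0.017,0.029,0],[0,0,0]],[[-0.017,0.029,0],[0,0,0]],[[0,0,0],[0,0,0]]]'

```text
time: 17.6
tool_pos: [0.4494, 0.249, 0.027]
orientation: [180.0, 0.3, 120.3]
contact_force: [8.9, -14.8, -0.1]
finger_gap: 0.0004
grip_force: 8.6
```

```bash
python3 look.py w8
```

```text
17.65 [-28.1 -78.6] [0.4493 0.249  0.027 ] [  8.9 -14.2  -0.3]
```

View pics/w8.png

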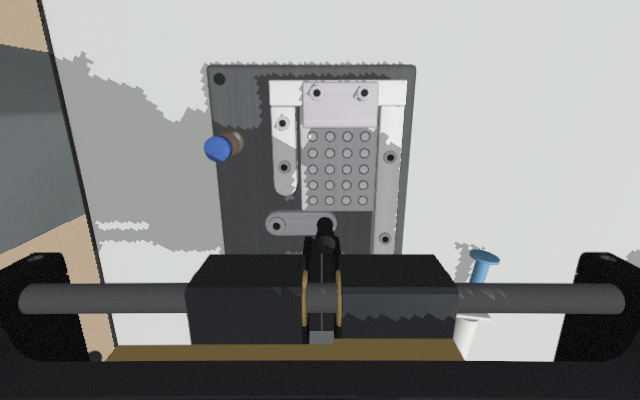

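The keeper lies straight across at row 222, from its pivot at (277,225) to the post at (325,228), and it is against its stop at 17 N. The plate is seated at rows 127–210 and the vial is standing. I'll back off, raise and take a last measurement.

Request:
apply_moves --deltas '[[[0.1,-0.17,0],[0,0,0]],[[0.2,-0.34,0],[0,0,0]],[[0,0,0.5],[0,0,0]],[[0,0,1],[0,0,0]],[[0,0,1],[0,0,0]],[[0,0,0],[0,0,0]],[[0,0,0],[0,0,0]],[[0,0,0],[0,0,0]]]'

```text
time: 18.45
tool_pos: [0.4547, 0.2359, 0.1009]
orientation: [-179.8, -0.1, 120.2]
contact_force: [0.3, -0.5, -0.4]
finger_gap: 0.0006
grip_force: 0.0
```

```bash
python3 look.py w9
```

```text
18.5 [-29.9 -92.6] [0.4548 0.236  0.1007] [ 0.4 -0.4 -1.1]
```

View pics/w9.png

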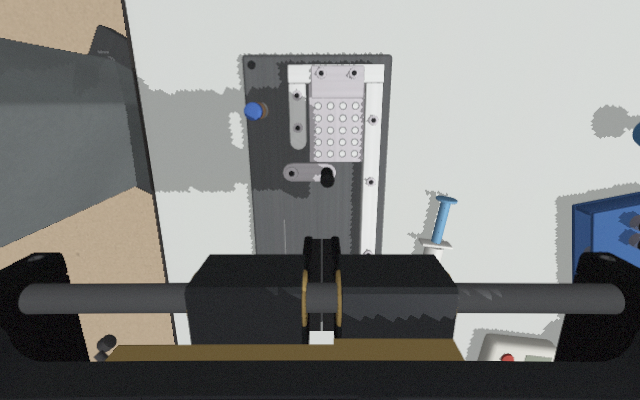

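The keeper is closed at row 172, parallel to the plate's trailing edge at row 161. The plate is seated and the robot is clear, so I'll hand in.

```bash
python3 -c "
from plant import job_done
print(job_done())"
```

```text
the job is handed in; nothing more can be done
None
```

I handed the job in at about 18.5 s. The last picture shows the plate seated in the corner pocket against rail and end stop, with the keeper closed across behind it and the vial still standing; the system returned no verdict.

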